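# Try the lid of the yarn sample case, free its catch if caught, hold it open

### The job

A colleague needs both hands to get at the spools in the grey sample case, so open its white lid and keep it up. First give the lid a light tug upward by its handle, with the red catch still untouched, to learn whether the catch holds it; if it does, slide the red catch knob all the way to the right (away from the handle) to free it, then raise the lid to about 45 degrees. Finish while still holding the lid up there, because it falls shut when let go; leave the tape measure, stapler and oil bottle where they are.

Things in the scene. Friction and masses are not known exactly. Their poses are not given: they have to be found in the camera images.
- case: Grey sample case, fixed to the worktop, 160 mm deep (x) by 220 mm wide (y) by 95 mm high without its lid. Origin: centre of its underside, on the worktop. Its -x side is the front, toward the robot (turned by up to 0.35 rad); +x points to the rear, where the lid is hinged; +y is its left. On top lies a white lid, 10 mm thick, its top face 105 mm above the worktop when shut. Two loose spools stand inside.
- lid (a joint): Opening angle of the lid about the hinge line, rad: 0 shut, grows as the front edge rises, end stop at 1.1. The lid weighs 0.25 to 0.5 kg and falls shut from any angle when let go. While the catch holds it, it has a little play: its front rises about 5 mm (about 0.04 rad) and then stops firmly; if the catch does not hold, it simply goes on rising. Whether the catch holds differs from start to start and cannot be seen from outside.
- hinge (a point): Centre of the lid's hinge line, at the top rear edge of the case: 80 mm behind the case's centre, 95 mm above the worktop; the line runs along the case's y.
- handle (a point): Middle of the round bar of the lid's dark steel bow handle. The bar is 10 mm thick, 64 mm long, runs along the case's y, and is 34 mm above the lid's top face (29 mm free below it). With the lid shut it lies 125 mm in front of the hinge line (toward -x of the case), 44 mm above it, 139 mm above the worktop. It moves with the lid on an arc about the hinge, so it goes rearward a little as it rises.
- catch (a joint): Travel of the sliding catch on the lid, m: 0 at the start (left end, the holding place), grows as the red knob is slid toward the case's -y (to the right seen from the robot, away from the handle), 0.014 at its end stop. It moves with about 2.5 N and stays where it is left. At the end stop the lid is always free.
- catch_knob (a point): Red round upright knob of the catch, 18 mm across; this point is on its axis, 24 mm above the lid's top face, and the knob reaches 12 mm higher and 12 mm lower, on a thin foot. At the start it is 74 mm to the right (case's -y) of the handle's middle, in line with the bar. Moves with the lid.
- reel_edge (a point): Near right corner of the large open yarn reel on the left rear of the worktop, which never moves. Its bars reach from x = 0.50 rearward, y = 0.22 to 0.50, 0.11 to 0.41 m high. Come to the case round its front, close to the robot.
- tape_measure_mid (a point): Yellow tape measure, 32x67x55 mm, loose bystander left of the case; point 27 mm above its underside. Leave it.
- stapler_mid (a point): Blue and black stapler, 34x112x34 mm, loose bystander farther left; point 17 mm above its underside. Leave it.
- oil_bottle_mid (a point): White oil bottle with a red spout, 32 mm across, 119 mm high, loose bystander right of the case; point half-way up. Leave it.

How it is judged (in metres and radians):
On the way, in this order (a step that is already met when the one before it is completed fails the run):
1. The lid is tugged up (past 0.012 rad) while the catch has not been slid (under 3 mm) (value of joint lid above 0.012 rad and value of joint catch below 0.003 m), for 0.1 s.
2. The lid is raised past 0.45 rad (value of joint lid above 0.45 rad), for 0.2 s.
At the end, for the whole second after the job is handed in: The fingers hold the lid still (contact over 0.7 N, turning slower than 0.15 rad/s), open between 0.55 and 1.05 rad (32 to 60 degrees), and the tape measure, stapler and oil bottle are within 30 mm of where they stood (value of joint lid between 0.55 and 1.05 rad and velocity of joint lid between -0.15 and 0.15 rad/s and contact force between the fingers and case above 0.7 N and distance of each of tape_measure_mid, stapler_mid, oil_bottle_mid from where it was at the start of the episode below 0.03 m); the arm keeps its last pose, push and grip.
It fails at once if The tape measure, stapler or oil bottle is moved by more than 30 mm (distance of any of tape_measure_mid, stapler_mid, oil_bottle_mid from where it was at the start of the episode above 0.03 m).
It also fails if it takes over 58 s, if anything falls off the work surface, if the arm or the gripper's body presses on something with over 40 N, if the wrist force passes 120 N, or if a joint passes its speed limit or range.

### The arm

A 7-joint arm with a two-finger parallel gripper is mounted at the origin on a cart in front of the work surface, level with it; the furniture and walls round the work are solid. World frame = base frame: x ahead of the robot, y to its left, z up, the work surface at z = 0. Lengths are in m, angles in degrees, forces in N, time in s.
With the tool pointing down it reaches from about 0.4 to 0.875 m from the base axis. Payload 6.5 kg.
Tool frame: the origin (TCP) lies at the very end of the fingers, on their centre line; the grasp point (between the pads) lies 19 mm behind it; z points along the fingers, x is the direction in which the jaws open and shut, and the axes are right-handed (so a half turn about z gives the same grasp; the last joint's range is limited). The gripper opens to 85 mm and grips with 20 to 120 N. Pads are 22 mm wide; open, the fingers measure 114 mm over their backs; the gripper's body (76 mm by 85 mm) begins 54 mm behind the grasp point. The pads swing forward as they close: fully open they stand 13 mm farther back than shut.
Start: joints at [-3.793, 30.733, -0.252, 88.115, 0.149, 61.152, -4.079], TCP at [0.65, 0, 0.231] pointing down, gripper open.
Joint ranges: [-154.64, 154.64], [-21.42, 123.67], [-72.66, 72.17], [13.99, 137.28], [-74.86, 254.86], [10.95, 109.41], [-158.01, 158.01]. Speed limits (degrees/s): [136.94, 136.94, 180, 180, 180, 180, 180].

### API

Orientations are given as a 3x3 rotation matrix whose columns are the frame's x, y, z axes.
In Python, from cell import env gives the robot as it stands.
- The arm moves only by the tool step_arm, never from a script. Its arguments are lists of equal length, an entry for each row: "xyz": the shift along the tool's x, y, z as a fraction of full scale, a list of three; "roll": the turn about the tool's z as a fraction of full scale; "grip": the gripper's target within -1 to 1 (shut at 1, half-way at 0, fully open at -1). In form: {"xyz": [[x, y, z], ...], "roll": [roll, ...], "grip": [grip, ...]}. A call has 1 to 8 rows; each row is the pose to reach, as a shift and turn from the pose measured when the call began, along the tool's axes at that moment; what a row does not reach only later rows make up. Full scale, the value 1, is 150 mm for a shift and 120 degrees for a turn. A row lasts 1/12 s, in which the tool goes at most 41.7 mm and 7.16 degrees, less where a joint would pass 70% of its speed; a pose out of reach is approached as far as the arm can. A call with a number of a shift or a turn outside -1 to 1 is refused whole. A call with a gripper value outside its range is refused whole. The fingers move at their own pace and stop on an object; the grip force is fixed at half the most. Time passes only in rows, so rows that repeat a pose let the fingers close. It gives the time, the measured TCP pose, the force and the opening at its end, in the units of the state.
- env.get_obs(): the state, without advancing time (a new reading comes with each control period).
- env.read_camera(name): name is "scene" or "side" or "wrist"; returns a dict with "color" (400x640x3 uint8, red, green, blue), "fx", "fy", "cx", "cy" (pixels), "origin" and "orientation" of the camera in the world. Camera axes: x right, y down, z forward; pixel columns grow to the right and rows downward; lengths in m; the calibration is good to about 2 mm. A picture is of the moment at which its call begins. There is no depth.
- env.sign_off(): hands the job in, once; it reports no verdict.
Trained networks look in a picture, given as the dict that the camera call returned (one of the last four; its "shot" number tells which), for a name from the list of things; names that differ only in an ending like _2 or _b are one class to them, and where a whole thing is asked for, a point or a joint stands for the part that bears it (a point fixed in the world has none). Each returns a list of dicts, best first, with "conf" (0 to 1); they miss things now and then, are a little off and sometimes report something else, mostly with a low value. They report only what shows in the picture. A call takes as long as a camera call.
- env.search_frame(picture, thing): "centre" ([x, y, z] in m, in world coordinates, good to about 4 mm: the middle of the surface that is visible of it).
- env.pinpoint(picture, thing): "centre" ([x, y, z] in m, in world coordinates, good to about 4 mm: a listed point, or the origin of a listed thing).
The state is a dict: "t": time; "joint_pos": joint angles; "joint_velocities": joint speeds; "effort": joint torques, N m; "tcp_pos": TCP position; "orientation": TCP orientation; "wrist_force": force on the tool from outside, world axes, zero at the start; "moment": the same for the moment, N m; "opening": finger opening in m.
Only numpy, scipy, OpenCV 4.12 (cv2) and the standard library are available. Lean on these libraries where they do the work, as an engineer would, in place of code of your own. Each camera call takes 0.05 s, during which the arm holds its last target.

## Working session

There is one attempt and no reset: what is moved stays moved. The work goes in short steps, Python scripts to look and compute and a tool call to move; the robot and the scene stay as the last step left them, time stands still between calls to the robot, and variables do not carry over. Pictures are saved under pics/ and viewed, and the job is handed in when it is done.

Besides the shell and the picture viewer there is one more tool, called after "Call:" as a command line: name --pt "numbers of a row" for each row, then --argument value for the rest. step_arm: Moves the arm, as the interface text tells. Shift numbers are shares of 150 mm and turn numbers shares of 120 degrees, none past 1 either way. Its arguments: {"type":"object","properties":{"xyz":{"type":"array"},"roll":{"type":"array"},"grip":{"type":"array"}},"required":["xyz","roll","grip"]}

```bash
mkdir -p pics; ls
cat > h.py <<'E'
import numpy as np,cv2
from cell import env
np.set_printoptions(precision=4,suppress=True)
def shot(name,f):
    p=env.read_camera(name); cv2.imwrite('pics/'+f,p['color'][:,:,::-1]); return p
def proj(p,P):
    R=np.array(p['orientation']);q=R.T@(np.array(P)-np.array(p['origin']))
    return [p['fx']*q[0]/q[2]+p['cx'],p['fy']*q[1]/q[2]+p['cy']]
E
python3 - <<'E'
from h import *
o=env.get_obs()
for k in o: print(k,np.array(o[k]))
for c in ['scene','side','wrist']:
    p=shot(c,c+'0.png')
    print(c,np.array(p['origin']))
    for t in ['case','handle','catch_knob','hinge','tape_measure_mid','oil_bottle_mid','stapler_mid']:
        r=env.pinpoint(p,t)
        for d in r[:2]: print(t,np.array(d['centre']),round(d['conf'],2),np.array(proj(p,d['centre'])).round())
E
```

```text
pics
t 0.0
joint_pos [-3.7935 30.7762 -0.2562 88.1715  0.1488 61.15   -4.0795]
joint_velocities [-0.032   0.0285 -0.0654  0.0122 -0.0809  0.0641 -0.0767]
effort [ -0.0005 -58.3398   1.0487 -25.9097   0.0124   0.0094  -0.    ]
tcp_pos [0.6494 0.     0.2304]
orientation [[ 1.      0.0001 -0.0017]
 [ 0.0001 -1.     -0.0001]
 [-0.0017  0.0001 -1.    ]]
wrist_force [ 0.3918 -0.0755 -0.8892]
moment [-0.0693  0.0216  0.0052]
opening 0.08546338397918747
scene [-0.0515  0.7371  0.9237]
case [ 0.5345 -0.2292 -0.0047] 0.96 [337. 221.]
case [ 0.4868 -0.2497  0.1385] 0.36 [353. 190.]
handle [ 0.4892 -0.2472  0.1389] 0.89 [352. 190.]
catch_knob [ 0.4897 -0.2486  0.1385] 0.73 [352. 189.]
catch_knob [ 0.5197 -0.3144  0.1308] 0.4 [354. 180.]
hinge [ 0.6089 -0.2054  0.0989] 0.66 [315. 194.]
tape_measure_mid [ 0.5183 -0.3187  0.1299] 0.65 [355. 179.]
tape_measure_mid [0.4366 0.0696 0.0301] 0.64 [311. 277.]
oil_bottle_mid [ 0.6154 -0.4476  0.0555] 0.39 [349. 172.]
stapler_mid [0.4654 0.1837 0.0106] 0.63 [280. 303.]
side [0.3604 0.5309 0.9561]
case [ 0.5375 -0.2333  0.001 ] 0.75 [337. 208.]
handle [ 0.492  -0.242   0.1388] 0.64 [355. 176.]
catch_knob [ 0.5165 -0.3172  0.1287] 0.6 [352. 158.]
hinge [ 0.6086 -0.2041  0.0966] 0.71 [310. 189.]
tape_measure_mid [0.4342 0.0676 0.0265] 0.81 [349. 303.]
oil_bottle_mid [ 0.613  -0.4491  0.0597] 0.8 [330. 140.]
stapler_mid [0.4646 0.1871 0.0153] 0.69 [324. 349.]
wrist [0.651  0.0674 0.3746]
case [ 0.5346 -0.2284 -0.003 ] 0.96 [246. 320.]
tape_measure_mid [0.4359 0.0655 0.0291] 0.67 [138. 126.]
stapler_mid [0.469  0.1858 0.014 ] 0.82 [158.  15.]
```

View pics/scene0.png

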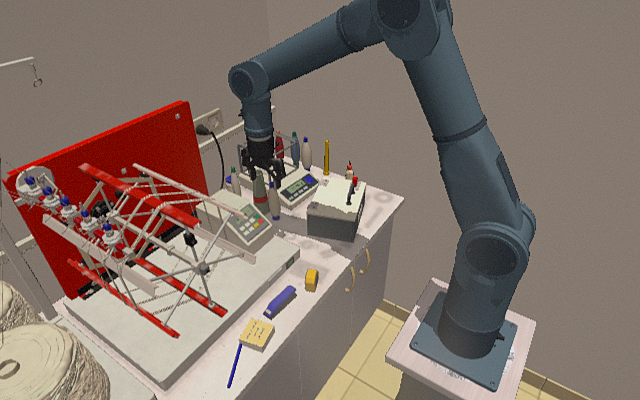

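View pics/side0.png

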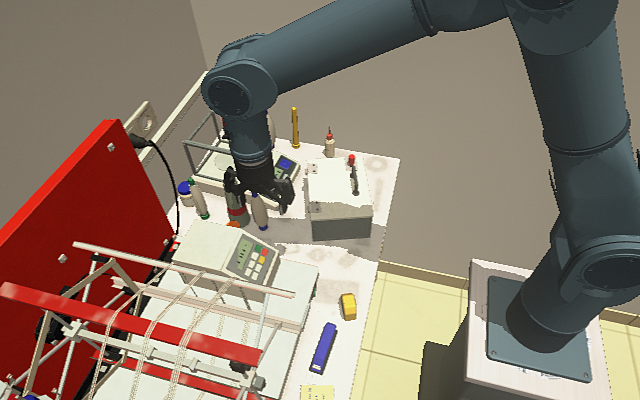

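View pics/wrist0.png

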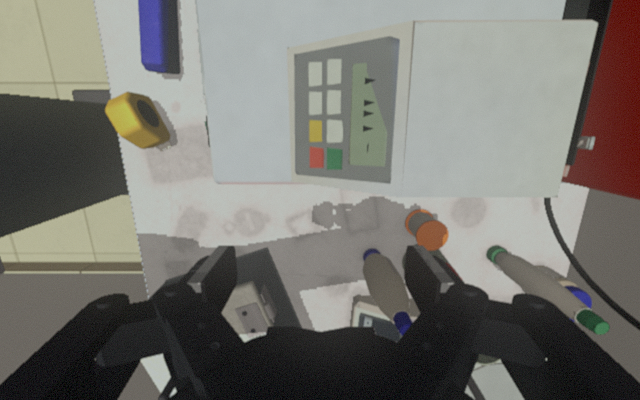

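The scene view shows the case at about (337,205), the handle at (352,190) and the red knob at (355,180). The detected positions agree with the given geometry: hinge to handle is about 125 mm, case yaw about 18.7°, and the knob is 74 mm to the right of the handle. I'll move round the front of the case.

Call:
step_arm --pt "-0.25 0 -0.1" --pt "-0.5 0 -0.2" --pt "-0.75 0.1 -0.2" --pt "-1 0.3 -0.2" --pt "-1 0.5 -0.2" --pt "-1 0.75 -0.2" --pt "-1 1 -0.2" --pt "-1 1 -0.2" --roll '[0,0,-0.05,-0.1,-0.156,-0.156,-0.156,-0.156]' --grip '[-1,-1,-1,-1,-1,-1,-1,-1]'

```text
t: 1.87
tcp_pos: [0.4987, -0.1589, 0.2619]
orientation: [[0.95, 0.311, 0.001], [0.311, -0.95, -0.005], [-0.001, 0.005, -1.0]]
wrist_force: [-0.7, -0.7, 0.9]
opening: 0.0856
```

Run:
```python
from h import *
o=env.get_obs(); print(o['t'],o['tcp_pos'],np.array(o['orientation']))
for c in ['scene','side','wrist']:
    p=shot(c,c+'1.png')
    for t in ['case','handle','catch_knob','hinge']:
        r=env.pinpoint(p,t)
        for d in r[:1]: print(c,t,np.array(d['centre']),round(d['conf'],2),np.array(proj(p,d['centre'])).round())
```

```text
1.8667 [ 0.4987 -0.1589  0.2619] [[ 0.9504  0.311   0.0008]
 [ 0.311  -0.9504 -0.0047]
 [-0.0007  0.0047 -1.    ]]
scene case [ 0.5366 -0.2274 -0.0007] 0.98 [336. 220.]
scene handle [ 0.4908 -0.2492  0.1403] 0.83 [351. 189.]
scene catch_knob [ 0.5196 -0.3186  0.1278] 0.55 [354. 180.]
scene hinge [ 0.6095 -0.2026  0.0962] 0.74 [315. 195.]
side case [ 0.5389 -0.2321  0.0004] 0.93 [336. 208.]
side handle [ 0.4884 -0.2463  0.138 ] 0.58 [356. 175.]
side catch_knob [ 0.5157 -0.3155  0.1293] 0.42 [352. 158.]
side hinge [ 0.6064 -0.2024  0.0925] 0.97 [310. 190.]
wrist case [ 0.5333 -0.2301 -0.0009] 0.76 [323. 229.]
wrist handle [ 0.4887 -0.2445  0.1369] 0.98 [280. 274.]
wrist catch_knob [ 0.5141 -0.3144  0.1309] 0.59 [285. 330.]
wrist hinge [ 0.6081 -0.2056  0.0936] 0.8 [389. 257.]
```

View pics/wrist1.png

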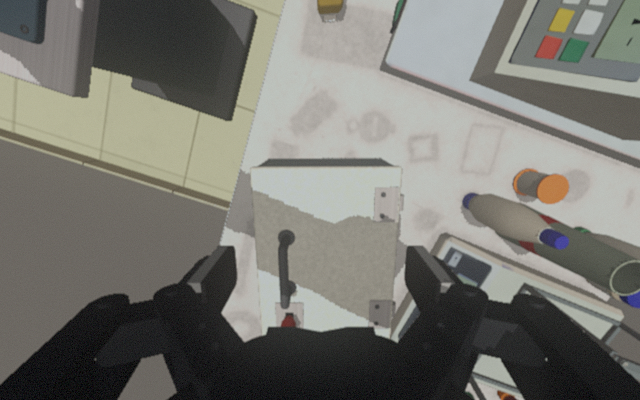

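Run:
```python
from h import *
# fit case pose
from scipy.optimize import least_squares
m={'case':[(.5345,-.2292),(.5375,-.2333),(.5346,-.2284),(.5366,-.2274),(.5389,-.2321),(.5333,-.2301)],
'handle':[(.4892,-.2472),(.492,-.242),(.4908,-.2492),(.4884,-.2463),(.4887,-.2445)],
'knob':[(.5165,-.3172),(.5196,-.3186),(.5157,-.3155),(.5141,-.3144)],
'hinge':[(.6089,-.2054),(.6086,-.2041),(.6095,-.2026),(.6064,-.2024),(.6081,-.2056)]}
L={'case':(0,0),'handle':(-.045,None),'knob':(-.045,None),'hinge':(.08,0)}
def f(v):
    x,y,a,hy=v;r=[]
    for k in m:
        l=list(L[k])
        if k=='handle': l[1]=hy
        if k=='knob': l[1]=hy-.074
        P=np.array([x+np.cos(a)*l[0]-np.sin(a)*l[1],y+np.sin(a)*l[0]+np.cos(a)*l[1]])
        for q in m[k]: r+=list(P-q)
    return r
s=least_squares(f,[.535,-.23,.32,0]).x;print(s)
x,y,a,hy=s;R=np.array([[np.cos(a),-np.sin(a)],[np.sin(a),np.cos(a)]])
H=R@[-.045,hy]+[x,y];K=R@[-.045,hy-.074]+[x,y];print(np.degrees(a),H,K)
o=env.get_obs();T=np.array(o['orientation'])
for n,t in [('H',[*H,.200]),('Hgrip',[*H,.121])]: print(n,T.T@(np.array(t)-o['tcp_pos'])/.15)
```

```text
[ 0.5338 -0.2307  0.3427 -0.0001]
19.6344833572441 [ 0.4915 -0.2459] [ 0.5164 -0.3156]
H [-0.2595  0.5879  0.4087]
Hgrip [-0.2596  0.5879  0.9354]
```

The wrist view shows the handle bar at about (286,262), nearly parallel to the jaws' y axis, with the knob at (288,320). This matches the fit. Next I'll move above the bar.

Call:
step_arm --pt "-0.1 0.2 0" --pt "-0.2 0.4 0.1" --pt "-0.26 0.588 0.25" --pt "-0.26 0.588 0.41" --pt "-0.26 0.588 0.41" --pt "-0.26 0.588 0.41" --roll '[0,0,-0.012,-0.012,-0.012,-0.012]' --grip '[-1,-1,-1,-1,-1,-1]'

```text
t: 3.12
tcp_pos: [0.4907, -0.2451, 0.1991]
orientation: [[0.939, 0.345, -0.003], [0.345, -0.939, 0.002], [-0.002, -0.002, -1.0]]
wrist_force: [0.4, 0.9, 0.1]
opening: 0.0853
```

Run:
```python
from h import *
o=env.get_obs(); print(o['t'],o['tcp_pos'],np.array(o['orientation']))
for c in ['side','wrist']:
    p=shot(c,c+'2.png')
    for t in ['handle','catch_knob','hinge']:
        r=env.pinpoint(p,t)
        for d in r[:1]: print(c,t,np.array(d['centre']),round(d['conf'],2),np.array(proj(p,d['centre'])).round())
o=env.get_obs();T=np.array(o['orientation'])
print(T.T@(np.array([.4915,-.2459,.121])-o['tcp_pos'])/.15)
```

```text
3.1167 [ 0.4907 -0.2451  0.1991] [[ 0.9386  0.3449 -0.0026]
 [ 0.3449 -0.9386  0.0016]
 [-0.0019 -0.0024 -1.    ]]
side handle [ 0.493  -0.2448  0.1403] 0.95 [354. 174.]
side catch_knob [ 0.5177 -0.3203  0.1307] 0.51 [351. 157.]
side hinge [ 0.6079 -0.2039  0.0961] 0.83 [310. 189.]
wrist handle [ 0.4886 -0.2447  0.1366] 0.87 [314. 212.]
wrist catch_knob [ 0.518  -0.3141  0.1306] 0.66 [319. 293.]
wrist hinge [ 0.6104 -0.2077  0.0923] 0.96 [451. 205.]
[-0.0038  0.      0.5306]
```

View pics/wrist2.png

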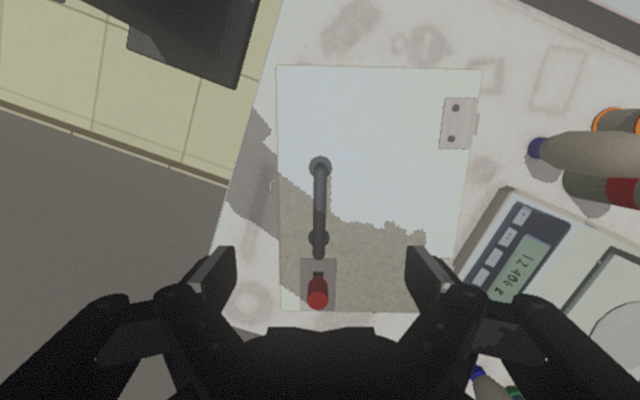

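The bar (320,165–240) lies midway between the fingers (235 and 408, centre about 320). I'll go down and grip.

Call:
step_arm --pt "0 0 0.15" --pt "0 0 0.3" --pt "0 0 0.42" --pt "0 0 0.53" --pt "0 0 0.53" --pt "0 0 0.53" --roll '[0,0,0,0,0,0]' --grip '[-1,-1,-1,-1,-1,-1]'

```text
t: 4.02
tcp_pos: [0.4917, -0.2454, 0.121]
orientation: [[0.938, 0.346, 0.0], [0.346, -0.938, 0.0], [0.0, -0.0, -1.0]]
wrist_force: [0.5, -0.6, -0.0]
opening: 0.0852
```

Call:
step_arm --pt "0 0 0" --pt "0 0 0" --pt "0 0 0" --pt "0 0 0" --pt "0 0 0" --pt "0 0 0" --pt "0 0 0" --pt "0 0 0" --roll '[0,0,0,0,0,0,0,0]' --grip '[0.3,0.6,1,1,1,1,1,1]'

```text
t: 4.68
tcp_pos: [0.492, -0.2455, 0.1213]
orientation: [[0.938, 0.345, 0.001], [0.345, -0.938, 0.0], [0.001, 0.0, -1.0]]
wrist_force: [-1.1, 0.7, 3.9]
opening: 0.0075
```

Call:
step_arm --pt "0 0 0" --pt "0 0 -0.01" --pt "0 0 -0.02" --pt "0 0 -0.025" --pt "0 0 -0.025" --pt "0 0 -0.025" --roll '[0,0,0,0,0,0]' --grip '[1,1,1,1,1,1]'

```text
t: 5.18
tcp_pos: [0.4932, -0.245, 0.1251]
orientation: [[0.938, 0.346, 0.003], [0.346, -0.938, 0.0], [0.003, 0.001, -1.0]]
wrist_force: [4.9, 0.2, -5.5]
opening: 0.0078
```

Call:
step_arm --pt "0 0 -0.01" --pt "0 0 -0.02" --pt "0 0 -0.02" --pt "0 0 -0.02" --roll '[0,0,0,0]' --grip '[1,1,1,1]'

```text
t: 5.52
tcp_pos: [0.4937, -0.2448, 0.1267]
orientation: [[0.938, 0.346, 0.003], [0.346, -0.938, 0.0], [0.003, 0.001, -1.0]]
wrist_force: [9.1, -2.5, -20.4]
opening: 0.0079
```

Run:
```python
from h import *
for c in ['side','wrist']:
    p=shot(c,c+'3.png')
    for t in ['handle','catch_knob']:
        r=env.pinpoint(p,t)
        for d in r[:1]: print(c,t,np.array(d['centre']),round(d['conf'],2),np.array(proj(p,d['centre'])).round())
    if c=='side': cv2.imwrite('pics/side3c.png',cv2.resize(p['color'][100:260,260:440,::-1],None,fx=4,fy=3.7))
o=env.get_obs();print(o['tcp_pos'],o['wrist_force'])
```

```text
side handle [ 0.492  -0.2433  0.1431] 0.85 [355. 174.]
wrist handle [ 0.4899 -0.2451  0.1423] 0.6 [311. 261.]
[ 0.4937 -0.2448  0.1267] [  8.512   -3.4194 -19.8004]
```

View pics/side3c.png

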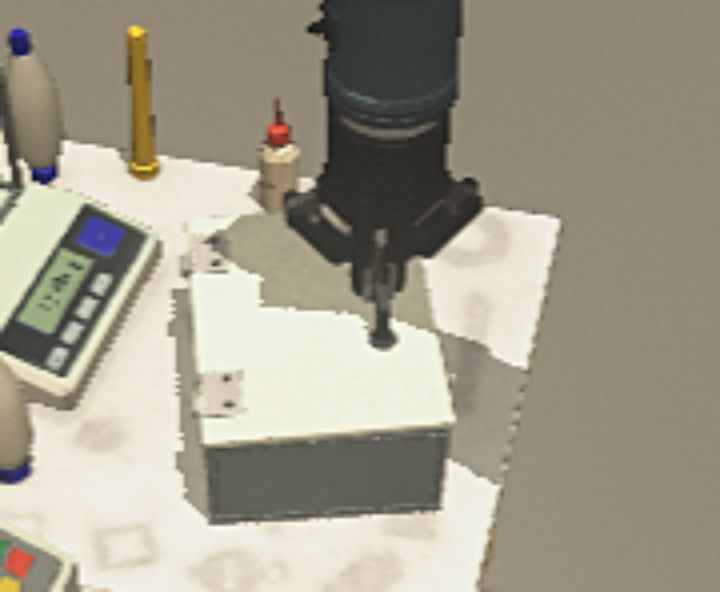

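View pics/wrist3.png

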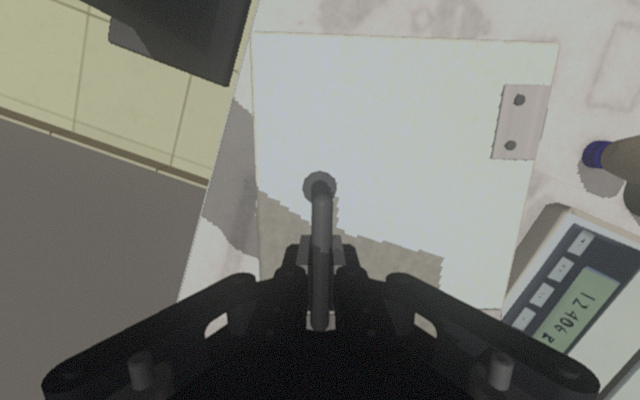

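The bar rose about 5.4 mm and then stopped firmly, with the force going from 5.5 to 20 N. The catch holds, and the tug lasted well over 0.1 s. I'll lower the lid, release it and rise.

Call:
step_arm --pt "0 0 0.02" --pt "0 0 0.037" --pt "0 0 0.037" --pt "0 0 0.037" --pt "0 0 0.037" --pt "0 0 0.037" --pt "0 0 0.037" --pt "0 0 0.037" --roll '[0,0,0,0,0,0,0,0]' --grip '[1,1,1,0,-1,-1,-1,-1]'

```text
t: 6.48
tcp_pos: [0.4939, -0.2447, 0.1212]
orientation: [[0.938, 0.347, 0.004], [0.347, -0.938, 0.0], [0.003, 0.001, -1.0]]
wrist_force: [-0.1, -0.4, -0.6]
opening: 0.0679
```

Call:
step_arm --pt "0 0 0" --pt "0 0 0" --pt "0 0 -0.15" --pt "0 0 -0.3" --pt "0 0 -0.4" --pt "0 0.25 -0.4" --pt "0 0.493 -0.4" --pt "0 0.493 -0.4" --roll '[0,0,0,0,0,0,0,0]' --grip '[-1,-1,-1,-1,-1,-1,-1,-1]'

```text
t: 7.15
tcp_pos: [0.5201, -0.3218, 0.1823]
orientation: [[0.94, 0.341, 0.006], [0.341, -0.94, -0.006], [0.004, 0.008, -1.0]]
wrist_force: [-0.4, -0.9, -0.5]
opening: 0.0854
```

Run:
```python
from h import *
for c in ['side','wrist']:
    p=shot(c,c+'4.png')
    for t in ['handle','catch_knob']:
        r=env.pinpoint(p,t)
        for d in r[:1]: print(c,t,np.array(d['centre']),round(d['conf'],2),np.array(proj(p,d['centre'])).round())
o=env.get_obs();T=np.array(o['orientation']);print(o['tcp_pos'],T)
print(T.T@(np.array([.5166,-.3156,.112])-o['tcp_pos'])/.15)
```

```text
side handle [ 0.4897 -0.2434  0.1372] 0.65 [356. 176.]
side catch_knob [ 0.5146 -0.3169  0.1314] 0.55 [352. 157.]
wrist handle [ 0.488  -0.2438  0.1383] 0.57 [311. 108.]
wrist catch_knob [ 0.5171 -0.3134  0.1313] 0.89 [316. 219.]
[ 0.5192 -0.3127  0.1811] [[ 0.9375  0.348   0.003 ]
 [ 0.348  -0.9375  0.0012]
 [ 0.0032 -0.     -1.    ]]
[-0.0246  0.0122  0.4603]
```

View pics/wrist4.png

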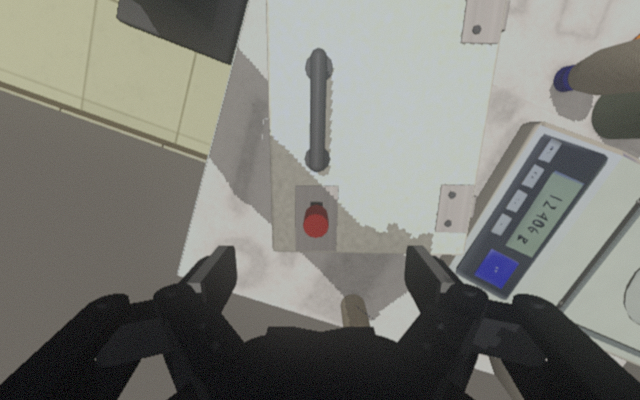

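The knob (316,219) is nearly centred between the fingers, and the lid plate below it is clear. I'll go down, close on it, then slide toward tool +y (the case's right).

Call:
step_arm --pt "-0.02 0.01 0.12" --pt "-0.02 0.01 0.25" --pt "-0.02 0.01 0.36" --pt "-0.02 0.01 0.45" --pt "-0.02 0.01 0.45" --pt "-0.02 0.01 0.45" --roll '[0,0,0,0,0,0]' --grip '[-1,-1,-1,-1,-1,-1]'

```text
t: 7.95
tcp_pos: [0.5168, -0.314, 0.1133]
orientation: [[0.937, 0.349, 0.002], [0.349, -0.937, 0.002], [0.002, -0.001, -1.0]]
wrist_force: [0.5, 0.5, 0.3]
opening: 0.0855
```

Call:
step_arm --pt "0 0 0" --pt "0 0 0" --pt "0 0 0" --pt "0 0 0" --pt "0 0 0" --pt "0 0 0" --pt "0 0 0" --pt "0 0 0" --roll '[0,0,0,0,0,0,0,0]' --grip '[0,0.4,0.7,1,1,1,1,1]'

```text
t: 8.62
tcp_pos: [0.516, -0.3148, 0.1139]
orientation: [[0.937, 0.348, 0.001], [0.348, -0.937, 0.002], [0.001, -0.001, -1.0]]
wrist_force: [-3.4, -0.9, 6.5]
opening: 0.0159
```

Call:
step_arm --pt "0 0.02 0" --pt "0 0.04 0" --pt "0 0.06 0" --pt "0 0.08 0" --pt "0 0.09 0" --pt "0 0.1 0" --pt "0 0.11 0" --pt "0 0.11 0" --roll '[0,0,0,0,0,0,0,0]' --grip '[1,1,1,1,1,1,1,1]'

```text
t: 9.28
tcp_pos: [0.5206, -0.328, 0.1139]
orientation: [[0.937, 0.349, -0.003], [0.349, -0.937, 0.006], [-0.001, -0.006, -1.0]]
wrist_force: [-7.6, 8.6, 10.5]
opening: 0.0163
```

The knob moved 14.0 mm and the force then rose to about 9 N, so it's at the end stop. I'll release and go back up.

Call:
step_arm --pt "0 0.01 0" --pt "0 0 0" --pt "0 0 0" --pt "0 0 0" --pt "0 0 0" --pt "0 0 0" --pt "0 0 -0.15" --pt "0 0 -0.3" --roll '[0,0,0,0,0,0,0,0]' --grip '[1,0,-1,-1,-1,-1,-1,-1]'

```text
t: 9.95
tcp_pos: [0.5198, -0.3279, 0.1581]
orientation: [[0.937, 0.349, -0.005], [0.349, -0.937, 0.007], [-0.003, -0.008, -1.0]]
wrist_force: [0.7, -0.5, -0.9]
opening: 0.0854
```

Call:
step_arm --pt "0 0 -0.15" --pt "0 0 -0.25" --pt "0 -0.2 -0.25" --pt "0 -0.4 -0.25" --pt "0 -0.58 -0.25" --pt "0 -0.58 -0.25" --pt "0 -0.58 -0.25" --roll '[0,0,0,0,0,0,0]' --grip '[-1,-1,-1,-1,-1,-1,-1]'

```text
t: 10.53
tcp_pos: [0.4898, -0.2454, 0.1966]
orientation: [[0.936, 0.351, -0.005], [0.351, -0.936, 0.007], [-0.002, -0.008, -1.0]]
wrist_force: [0.2, -1.1, 0.2]
opening: 0.0854
```

Run:
```python
from h import *
for c in ['side','wrist']:
    p=shot(c,c+'5.png')
    for t in ['handle','catch_knob']:
        r=env.pinpoint(p,t)
        for d in r[:1]: print(c,t,np.array(d['centre']),round(d['conf'],2),np.array(proj(p,d['centre'])).round())
o=env.get_obs();T=np.array(o['orientation']);print(o['tcp_pos'],T)
print(T.T@(np.array([.4925,-.2455,.121])-o['tcp_pos'])/.15)
```

```text
side handle [ 0.4902 -0.246   0.1372] 0.94 [356. 175.]
side catch_knob [0.4666 0.1882 0.0168] 0.64 [323. 349.]
wrist handle [ 0.4859 -0.2445  0.1373] 0.9 [315. 211.]
wrist catch_knob [ 0.5199 -0.3278  0.1336] 0.67 [319. 311.]
[ 0.4898 -0.2477  0.1962] [[ 0.9377  0.3475 -0.0054]
 [ 0.3475 -0.9377  0.0065]
 [-0.0028 -0.008  -1.    ]]
[ 0.0236 -0.0032  0.5014]
```

View pics/wrist5.png

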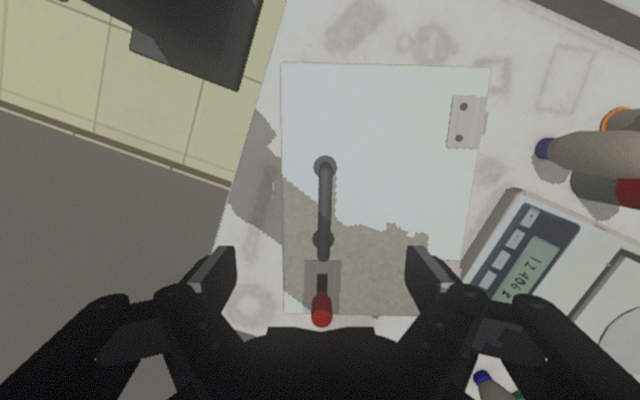

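The slot left of the knob (321,308) now shows: the catch is at its right end. Next I'll grip the handle again.

Call:
step_arm --pt "0.024 0 0.12" --pt "0.024 0 0.26" --pt "0.024 0 0.4" --pt "0.024 0 0.5" --pt "0.024 0 0.5" --pt "0.024 0 0.5" --roll '[0,0,0,0,0,0]' --grip '[-1,-1,-1,-1,-1,-1]'

```text
t: 11.33
tcp_pos: [0.4923, -0.2462, 0.1207]
orientation: [[0.938, 0.347, -0.007], [0.347, -0.938, 0.007], [-0.004, -0.009, -1.0]]
wrist_force: [-0.1, -0.4, 0.0]
opening: 0.0853
```

Call:
step_arm --pt "0 0 0" --pt "0 0 0" --pt "0 0 0" --pt "0 0 0" --pt "0 0 0" --pt "0 0 0" --pt "0 0 0" --pt "0 0 0" --roll '[0,0,0,0,0,0,0,0]' --grip '[0,0.5,1,1,1,1,1,1]'

```text
t: 12.0
tcp_pos: [0.4922, -0.2464, 0.1211]
orientation: [[0.938, 0.346, -0.007], [0.346, -0.938, 0.007], [-0.004, -0.009, -1.0]]
wrist_force: [-3.1, 0.5, 6.1]
opening: 0.008
```

Run:
```python
from h import *
o=env.get_obs();T=np.array(o['orientation']);p0=np.array(o['tcp_pos']);print(o['t'],p0,T,o['opening'])
u=np.array([np.cos(.343),np.sin(.343),0])
for th in [.05,.1,.15,.2,.25,.3,.4,.5,.6,.7,.75]:
    c,s=np.cos(th),np.sin(th)
    dx=(-.125*c+.044*s)+.125; dz=.125*s+.044*c-.044
    print(th,dx,dz,T.T@(u*dx+[0,0,dz])/.15)
```

```text
12.0 [ 0.4922 -0.2464  0.1211] [[ 0.9381  0.3463 -0.0069]
 [ 0.3463 -0.9381  0.0069]
 [-0.0041 -0.0089 -1.    ]] 0.008026348055216738
0.05 0.002355300898539067 0.0061924076162133135 [ 0.0155 -0.0002 -0.0413]
0.1 0.005017149672707208 0.012259360353086654 [ 0.0331 -0.0004 -0.0819]
0.15 0.007978893086833083 0.018185693988385758 [ 0.0527 -0.0005 -0.1215]
0.2 0.011233128324827493 0.02395659577439728 [ 0.0742 -0.0006 -0.16  ]
0.25 0.014771721493368417 0.029557641462083742 [ 0.0977 -0.0007 -0.1975]
0.3 0.018585827952398187 0.034974831354194116 [ 0.1229 -0.0008 -0.2337]
0.4 0.027001782811219982 0.04520397652470827 [ 0.1788 -0.0008 -0.3021]
0.5 0.03639690346228834 0.05454182504870178 [ 0.2411 -0.0006 -0.3646]
0.6 0.04667731696567176 0.06289507623040526 [ 0.3094 -0.0004 -0.4206]
0.7 0.05774030482789734 0.07018026714522886 [ 0.383  -0.0001 -0.4695]
0.75 0.06353099683179908 0.07339915523336489 [ 0.4215  0.0002 -0.4911]
```

Call:
step_arm --pt "0.008 0 -0.02" --pt "0.0155 0 -0.041" --pt "0.024 0 -0.062" --pt "0.033 0 -0.082" --pt "0.043 0 -0.102" --pt "0.053 0 -0.121" --pt "0.053 0 -0.121" --roll '[0,0,0,0,0,0,0]' --grip '[1,1,1,1,1,1,1]'

```text
t: 12.58
tcp_pos: [0.4996, -0.2438, 0.1397]
orientation: [[0.938, 0.346, -0.007], [0.346, -0.938, 0.007], [-0.005, -0.009, -1.0]]
wrist_force: [-2.7, -1.3, -3.1]
opening: 0.0079
```

The lid is free at about 0.15 rad with low force. I'll continue along the arc.

Call:
step_arm --pt "0.0215 0 -0.0385" --pt "0.045 0 -0.076" --pt "0.07 0 -0.112" --pt "0.097 0 -0.147" --pt "0.126 0 -0.18" --pt "0.157 0 -0.212" --pt "0.188 0 -0.243" --pt "0.188 0 -0.243" --roll '[0,0,0,0,0,0,0,0]' --grip '[1,1,1,1,1,1,1,1]'

```text
t: 13.25
tcp_pos: [0.5264, -0.2346, 0.1777]
orientation: [[0.938, 0.346, -0.008], [0.346, -0.938, 0.006], [-0.006, -0.009, -1.0]]
wrist_force: [-7.3, -1.6, 5.4]
opening: 0.0077
```

Run:
```python
from h import *
for c in ['side','wrist']:
    p=shot(c,c+'6.png')
    for d in env.pinpoint(p,'handle')[:1]: print(c,np.array(d['centre']),d['conf'])
    if c=='side': cv2.imwrite('pics/side6c.png',cv2.resize(p['color'][80:240,260:440,::-1],None,fx=4,fy=3.7))
o=env.get_obs();T=np.array(o['orientation']);p=np.array(o['tcp_pos']);print(o['t'],p,o['wrist_force'],o['opening'])
d=p-[.4922,-.2464,.1211];u=np.array([np.cos(.343),np.sin(.343),0]);print(d@u,d[2])
a,h=-.125+d@u,.044+d[2]
print('theta',np.arctan2(h,-a)-np.arctan2(.044,.125),np.hypot(a,h))
for th in [.55,.6,.65,.7,.74]:
    c,s=np.cos(th),np.sin(th)
    dx=(-.125*c+.044*s)+.125; dz=.125*s+.044*c-.044
    print(th,T.T@(u*(dx-d@u)+[0,0,dz-d[2]])/.15)
```

```text
side [ 0.5243 -0.2325  0.1931] 0.94
wrist [ 0.5221 -0.2322  0.1904] 0.89
13.45 [ 0.5258 -0.2347  0.1771] [-6.5261 -1.8457  3.9942] 0.00774990749498941
0.035598833546323025 0.05602925420670178
theta 0.5029894561581917 0.13415819117902203
0.55 [ 0.0388  0.0002 -0.019 ]
0.6 [ 0.0736  0.0003 -0.0462]
0.65 [ 0.1097  0.0005 -0.0716]
0.7 [ 0.147   0.0006 -0.0952]
0.74 [ 0.1777  0.0008 -0.1127]
```

View pics/side6c.png

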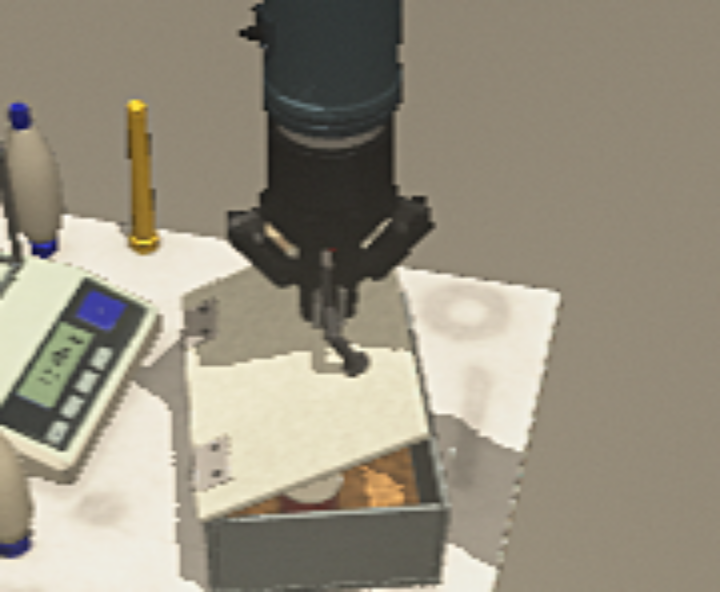

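The lid stands open at about 0.5 rad, with the bar (pixel 335,330 in the crop) between the fingers. I'll continue to about 0.75.

Call:
step_arm --pt "0.02 0 -0.01" --pt "0.039 0 -0.019" --pt "0.074 0 -0.046" --pt "0.11 0 -0.071" --pt "0.147 0 -0.095" --pt "0.178 0 -0.113" --pt "0.178 0 -0.113" --pt "0.178 0 -0.113" --roll '[0,0,0,0,0,0,0,0]' --grip '[1,1,1,1,1,1,1,1]'

```text
t: 14.12
tcp_pos: [0.5499, -0.2265, 0.1961]
orientation: [[0.939, 0.345, -0.011], [0.345, -0.939, 0.006], [-0.008, -0.009, -1.0]]
wrist_force: [-11.3, -1.4, 13.0]
opening: 0.0077
```

Call:
step_arm --pt "0 0 0" --pt "0 0 0" --pt "0 0 0" --pt "0 0 0" --roll '[0,0,0,0]' --grip '[1,1,1,1]'

```text
t: 14.45
tcp_pos: [0.5499, -0.2265, 0.1963]
orientation: [[0.939, 0.345, -0.011], [0.345, -0.939, 0.006], [-0.009, -0.009, -1.0]]
wrist_force: [-3.0, -1.8, -0.3]
opening: 0.0078
```

Run:
```python
from h import *
for c in ['side','scene','wrist']:
    p=shot(c,c+'7.png')
    for t in ['handle','tape_measure_mid','stapler_mid','oil_bottle_mid']:
        for d in env.pinpoint(p,t)[:1]: print(c,t,np.array(d['centre']),d['conf'])
    if c=='side': cv2.imwrite('pics/side7c.png',cv2.resize(p['color'][80:240,260:440,::-1],None,fx=4,fy=3.7))
    o=env.get_obs();p=np.array(o['tcp_pos']);print(o['t'],p,o['wrist_force'],o['opening'])
d=p-[.4922,-.2464,.1211];u=np.array([np.cos(.343),np.sin(.343),0]);print(d@u,d[2])
a,h=-.125+d@u,.044+d[2]
print('theta',np.arctan2(h,-a)-np.arctan2(.044,.125),np.hypot(a,h))
```

```text
side handle [0.4634 0.1862 0.0149] 0.32
side tape_measure_mid [0.4352 0.0661 0.0264] 0.84
side stapler_mid [0.4634 0.1845 0.018 ] 0.94
side oil_bottle_mid [0.4396 0.0682 0.027 ] 0.36
14.7 [ 0.5498 -0.2265  0.1962] [-3.6449 -1.0323  0.5017] 0.007464489979510175
scene handle [ 0.5487 -0.2301  0.2121] 0.89
scene tape_measure_mid [0.435  0.0698 0.03  ] 0.58
scene stapler_mid [0.4657 0.1827 0.0127] 0.68
scene oil_bottle_mid [ 0.6115 -0.4492  0.0531] 0.58
14.95 [ 0.5498 -0.2265  0.1962] [-4.1217 -1.6741  0.5422] 0.007667504879327694
wrist handle [ 0.5467 -0.2229  0.2067] 0.93
15.2 [ 0.5498 -0.2265  0.1962] [-5.0609 -1.0627  2.6769] 0.007792235041954248
0.06094184841012285 0.07512666617470203
theta 0.7389656938691284 0.13525756680870235
```

View pics/side7c.png

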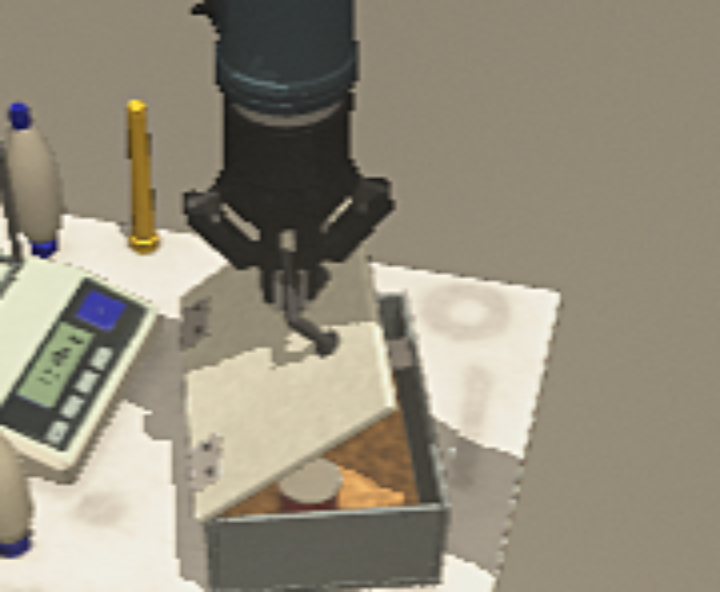

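The lid is up at about 0.74 rad and still. The bar is gripped and the bystanders haven't moved, so I'm handing in.

Run:
```python
from h import *
print(env.sign_off()); o=env.get_obs(); print(o['t'],o['tcp_pos'],o['opening'])
```

```text
the job is handed in; nothing more can be done
None
the job is handed in; nothing more can be done
```

The lid is open at about 0.74 rad (42°), and the gripper was still holding it by the handle when I handed the job in, at about 15 s. The hand-in reports no verdict.

- **Tug:** with the catch untouched, the bar rose about 5.4 mm and then stopped, with the pull going from 5.5 N to about 20 N. The catch was holding.
- **Catch:** I lowered and released the lid, then slid the red knob 14.0 mm to its end stop. The wrist picture afterwards showed it at the right end.
- **Lift:** I gripped the handle again and raised the lid along its arc without resistance.

**Last checks:**
- **Hold:** the tool stayed within 0.1 mm over the last three readings and the bar was between the fingers. The finger opening read 7.8 mm on the 10 mm bar, and the gripper read about 2 mm low on the knob too.
- **Bystanders:** the tape measure, stapler and oil bottle were all within about 5 mm of their first readings.
- **Disagreements:** in the last side picture the network reported the handle at the stapler's position and the oil bottle at the tape measure's, both with low confidence. I relied on the scene and wrist cameras for the handle, and on the scene camera for the bottle.
- **Arc radius:** the measured radius was 135 mm against the nominal 132.5 mm, which is within calibration error.

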